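# Spot-check a circuit board with a pen thermometer

### The arm

A 6-joint arm with a two-finger parallel gripper is mounted at the origin on the work surface. World frame = base frame: x ahead of the robot, y to its left, z up, the work surface at z = 0. Lengths are in mm, angles in rad, forces in N, time in s.
With the tool pointing down it reaches from about 275 to 750 mm from the base axis. Payload 10.2 kg.
Tool frame: the origin (TCP) lies between the finger pads; the fingertips stand 25 mm ahead of it and the grasp point (between the pads) lies 6 mm ahead of it; z points along the fingers, y is the line along which they close (so a half turn about z gives the same grasp; the last joint's range is limited). The gripper opens to 85 mm and grips with 20 to 120 N. Pads are 22 mm wide; open, the fingers measure 114 mm over their backs; the gripper's body (76 mm by 85 mm) begins 54 mm behind the grasp point. The pads swing forward as they close: fully open they stand 13 mm farther back than shut.
Start: joints at [0.949, 0.313, 1.498, -0, 1.331, -0.223], TCP at [203.877, 483.803, 256.294] pointing down, gripper open.
Joint ranges: [-2.94, 2.94], [-0.97, 2.17], [0.19, 2.56], [-1.23, 4.37], [0.02, 3.11], [-2.88, 2.88]. Speed limits (rad/s): [2.39, 2.39, 3.01, 3.14, 3.14, 3.14].

### API

Orientations are given as a unit quaternion [w, x, y, z].
In Python, from rig import ctrl, eyes, finish_job gives the robot as it stands.
- The arm moves only by the tool step_arm, never from a script. Its argument "increments" is a list of rows, each an object of numbers: "dx", "dy", "dz": the shift along the tool's x, y, z in units of 25 mm (1.0 is 25 mm); "wx", "wy", "wz": the turn, a rotation vector about the tool's x, y, z in units of 6 degrees (1.0 is 6 degrees). A call has 1 to 5 rows; each row shifts and turns the commanded pose from where the row before left it, along the tool's axes as they then stand; what a row does not reach is not made up. A row lasts 1/10 s, in which the tool goes at most 50 mm and 8.59 degrees, less where a joint would pass 70% of its speed; a pose out of reach is approached as far as the arm can. A call is refused whole if a number of a shift passes 1 or a number of a turn 1, either way. A call with a gripper value outside its range is refused whole. "fingers" is the finger opening in mm, from 0 to 85.4, set as the call begins (left out, the last holds). The fingers move at their own pace and stop on an object; "squeeze" is the grip in N (left out, the last holds). Time passes only in rows, so rows that do not move let the fingers close. It gives the time, the measured TCP pose, the force, the opening and the grip force at its end, in the units of the state.
- ctrl.sense(): the state, without advancing time (a new reading comes with each control period).
- eyes.capture(name): name is "side" or "top" or "wrist"; returns a dict with "frame" (420x560x3 uint8, blue, green, red), "fx", "fy", "cx", "cy" (pixels), "R" (3x3) and "t" (3): a world point X has camera coordinates R X + t; the wrist camera has in their place "tool_from_camera" (4x4, takes a point from camera to tool coordinates, whose origin is the TCP and whose axes are the flange's). Camera axes: x right, y down, z forward; pixel columns grow to the right and rows downward; lengths in mm; the calibration is good to about 2 mm. A picture is of the moment at which its call begins: read the wrist's pose just before it. There is no depth.
- finish_job(): hands the job in; it is judged then, once.
Trained networks look in the newest picture that a camera, given by its name, has taken for a name from the list of things; names that differ only in an ending like _2 or _b are one class to them, and where a whole thing is asked for, a point or a joint stands for the part that bears it (a point fixed in the world has none). Each returns a list of dicts, best first, with "p" (0 to 1); they miss things now and then, are a little off and sometimes report something else, mostly with a low value. They report only what shows in the picture. A call takes as long as a camera call. They do not tell look-alikes from the thing itself.
- eyes.cut_out(camera, label): "mask" (420x560 bool, what is visible of it).
- eyes.landmark_of(camera, label): "point" ([x, y, z] in mm, in the coordinates of the camera as it stood for that picture, good to about 4 mm: a listed point, or the origin of a listed thing).
The state is a dict: "time_s": time; "joints": joint angles; "dq": joint speeds; "tau": joint torques, N m; "eef_pos": TCP position; "ee_rot": TCP orientation; "force": force on the tool from outside, world axes, zero at the start; "wrist_torque": the same for the moment, N m; "grip_width": opening from 0.0 (shut) to 1.0 (fully open); "grip_force": force on a finger pad.
Only numpy, scipy, OpenCV 4.12 (cv2) and the standard library are available. Lean on these libraries where they do the work, as an engineer would, in place of code of your own. Each camera call takes 0.05 s, during which the arm holds its last target. There are 200 camera calls.

### The job

Draw the orange pen-shaped infrared thermometer out of its white tube stand and aim its black tip squarely at the yellow dot on the green circuit board, from about 5 cm away, keeping it still there for two seconds without touching or shifting the board or its holder. Then put it back tip-down in its tube, pushing it fully down before you let go. Leave the blue board and everything else on the bench where it is.

Things in the scene. Friction and masses are not known exactly. Their poses are not given: they have to be found in the camera images.
- pen: Pen infrared thermometer, 175 mm long, 80 g, round. Origin: centre of the tip's end face (lens); +z runs from tip to butt, it looks along -z. From the tip: black shaft, 14 mm diameter (end chamfered to 10 mm), to 108 mm; orange handle: cone from 18 mm to 26 mm diameter at 116 mm, straight 26 mm from 116 to 170 mm (grip here), butt at 175 mm. Starts standing tip-down, upright, in the stand's tube.
- beam (a point): Point on the pen's line of sight, 50 mm ahead of the tip (0, 0, -50 mm in the pen's frame); axes as the pen's. At the right distance it lies on the yellow dot.
- stand: Heavy fixed tube stand: grey foot disc of 100 mm diameter, 15 mm high, carrying an upright white tube whose mouth is 110 mm above the bench. Bore 18 mm in diameter, flaring to about 30 mm over the top 12 mm. Origin at the centre of the underside, on the tube's axis; z up.
- stand_floor (a point): Centre of the tube's inner floor, 20 mm above the bench (bore 90 mm deep from the mouth); axes as the stand's, z up. The pen's tip rests here when fully down, leaving the handle's straight part 136 to 190 mm above the bench.
- green_spot (a point): Centre of the yellow dot (20 mm diameter) on the square black 30 mm chip of the green board. z is the board's outward normal: up when the board is level, leaning towards the holder's -x (robot side) as the board is tilted, 0.12 to 0.45 rad from vertical; x and y lie in the board. Board parts rise at most 6 mm above the dot.
- vise_green: Fixed holder of the green board: dark base plate 120 x 120 x 14 mm, two aluminium uprights at y = +-62 mm, 112 mm tall over their black knobs, which reach out to y = +-79 mm. The board (100 mm in x, 90 mm in y, rails 112 mm long) tilts stiffly about an axis along y, 100 mm above the bench; its edge rises at most 135 mm. Origin: centre of the underside, z up.
- vise_blue: The same holder with the same sort of board in blue, without a yellow dot; not to be disturbed. The two holders may be in either place. Same sizes and origin.
- blue_spot (a point): Centre of the top of the black chip on the blue board; axes as for the green one. Leave alone.
- tip_cleaner: Loose black soldering-tip cleaner with brass wool on top, 60 mm diameter, 43 mm high, 0.25 kg. Origin centre of the underside. Leave alone.
- solder_reel: Loose solder reel, silvery with green flanges, standing on a flange, 64 mm diameter, 45 mm high, 0.4 kg. Origin centre of the underside. Leave alone.
- flux_bottle: Loose clear flux bottle with blue cap, 44 mm diameter, 95 mm high. Origin centre of the underside. Leave alone.
- screwdriver: Loose red-handled screwdriver, 170 mm long, lying along its x. Leave alone.
- parts_bin: Loose blue divided parts bin, 100 x 75 x 40 mm. Origin centre of the underside. Leave alone.
Things that resemble listed ones, but are neither listed nor needed, are in the scene too. What is shaped like the stand but pink or red is not meant.

How it is judged:
By the outcome, as a careful person would: the job done as asked, in the order asked, and still so for the second after the job is handed in, with the robot touching nothing.
It also fails if it takes over 48 s, if anything falls off the work surface, if the arm or the gripper's body presses on something with over 40 N, if the wrist force passes 120 N, or if a joint passes its speed limit or range.

## Working session

There is one attempt and no reset: what is moved stays moved. The work goes in short steps, Python scripts to look and compute and a tool call to move; the robot and the scene stay as the last step left them, time stands still between calls to the robot, and variables do not carry over. Pictures are saved under pics/ and viewed, at most 13 in all, crops included, and the job is handed in when it is done.

Besides the shell and the picture viewer there is one more tool, called after "Emit:" by a JSON object that holds its "api" and its "payload", one argument or row to a line. step_arm: Moves the arm, as the interface text tells. Its arguments: {"type":"object","properties":{"increments":{"type":"array"},"fingers":{"type":"number"},"squeeze":{"type":"number"}},"required":["increments"]}

```bash
ls; mkdir -p pics
cat > h.py <<'E'
import numpy as np,cv2
from rig import ctrl,eyes,finish_job
from scipy.spatial.transform import Rotation as Ro
def pose():
    s=ctrl.sense(); q=s['ee_rot']; return np.array(s['eef_pos']),Ro.from_quat([q[1],q[2],q[3],q[0]]).as_matrix(),s
def toworld(c,p,P=None):
    p=np.array(p)
    if 'R' in c: return np.array(c['R']).T@(p-np.array(c['t']))
    T=np.array(c['tool_from_camera']); q=T[:3,:3]@p+T[:3,3]; return P[1]@q+P[0]
E
python3 - <<'E'
from h import *
P=pose();print(P[0].round(1),P[1].round(3).tolist(),P[2]['time_s'])
ims=[]
for n in ['side','top','wrist']:
    P=pose();c=eyes.capture(n);cv2.imwrite(f'pics/{n}0.png',c['frame'])
    for l in ['pen','stand','stand_floor','green_spot','vise_green','vise_blue','blue_spot','flux_bottle','solder_reel','tip_cleaner','parts_bin','screwdriver']:
        for r in eyes.landmark_of(n,l)[:3]: print(n,l,round(r['p'],2),toworld(c,r['point'],P).round(0))
print(pose()[2]['time_s'])
E
```

```text
pics
[203.7 483.6 255.7] [[-0.922, 0.388, -0.001], [0.388, 0.922, -0.001], [0.0, -0.001, -1.0]] 0.0
side stand 0.95 [455.  93.  -0.]
side stand 0.9 [470. -60.  -3.]
side stand 0.78 [301. 196.   2.]
side stand_floor 0.89 [472. -64.  16.]
side stand_floor 0.87 [303. 194.  17.]
side stand_floor 0.56 [455.  87.  17.]
side vise_green 0.73 [ 630. -182.    2.]
side vise_green 0.33 [ 646. -194.  110.]
side vise_blue 0.87 [623. 208.  -0.]
side blue_spot 0.98 [630. 195. 108.]
side blue_spot 0.41 [457.  91.   0.]
side flux_bottle 0.65 [ 418. -326.   -1.]
side solder_reel 0.89 [433. 316.  -1.]
side solder_reel 0.7 [ 417. -328.   -4.]
side solder_reel 0.6 [630. 196. 111.]
side tip_cleaner 0.83 [627. -10.  -1.]
side parts_bin 0.86 [ 604. -375.   -1.]
side parts_bin 0.18 [625. 210.   2.]
side screwdriver 0.55 [605. 399.  -6.]
top pen 0.44 [450.  92.  21.]
top stand 0.78 [299. 197.  -2.]
top stand 0.6 [453.  90.  -1.]
top stand 0.56 [470. -57.  -2.]
top stand_floor 0.84 [452.  93.  18.]
top stand_floor 0.8 [300. 196.  19.]
top stand_floor 0.71 [470. -60.  20.]
top green_spot 0.86 [ 643. -193.  106.]
top green_spot 0.55 [623. 197. 107.]
top vise_green 0.61 [ 634. -181.   -2.]
top vise_blue 0.92 [617. 210.   0.]
top vise_blue 0.67 [ 630. -182.   -3.]
top blue_spot 0.72 [624. 197. 109.]
top blue_spot 0.7 [ 414. -327.   -3.]
top solder_reel 0.84 [433. 318.  -1.]
top tip_cleaner 0.89 [623. -11.  -1.]
top parts_bin 0.92 [ 605. -373.   -0.]
top parts_bin 0.57 [449.  93.  -3.]
top screwdriver 0.69 [604. 398.  -1.]
wrist stand 0.86 [303. 199.   1.]
wrist stand_floor 0.62 [305. 194.  17.]
wrist solder_reel 0.91 [429. 316.   1.]
1.95
```

View pics/side0.png

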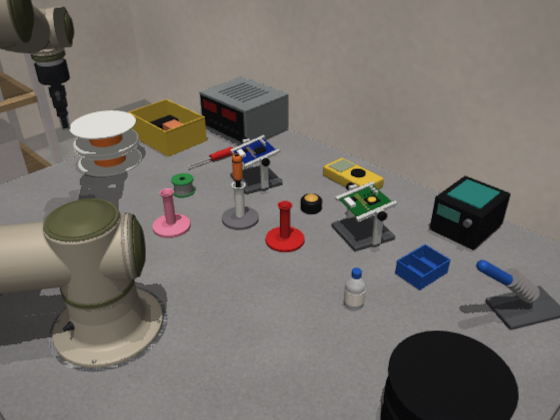

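View pics/top0.png

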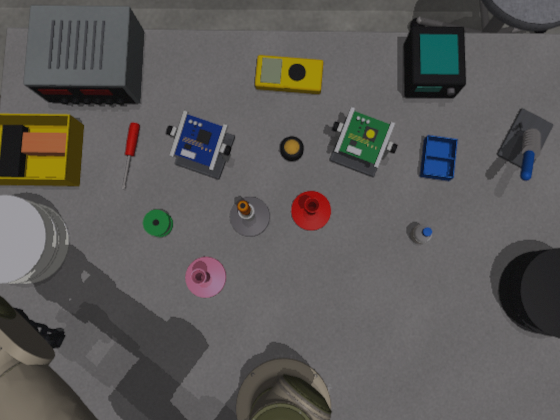

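Emit:
{"api": "step_arm", "payload": {
  "increments": [
    {"dx": -1,"dy": -0.7},
    {"dx": -1,"dy": -0.7},
    {"dx": -1,"dy": -0.7},
    {"dx": -1,"dy": -0.7},
    {"dx": -1,"dy": -0.7}
  ]
}}

```text
invalid input at $.increments[0]: expected keys dx, dy, dz, wx, wy, wz
```

Emit:
{"api": "step_arm", "payload": {
  "increments": [
    {"dx": -1,"dy": -0.7},
    {"dx": -1,"dy": -0.7},
    {"dx": -1,"dy": -0.7},
    {"dx": -1,"dy": -0.7},
    {"dx": -1,"dy": -0.7}
  ]
}}

```text
invalid input at $.increments[0]: expected keys dx, dy, dz, wx, wy, wz
```

Emit:
{"api": "step_arm", "payload": {
  "increments": [
    {"dx": -1,"dy": -0.7},
    {"dx": -1,"dy": -0.7},
    {"dx": -1,"dy": -0.7},
    {"dx": -1,"dy": -0.7},
    {"dx": 0,"dy": 0}
  ]
}}

```text
invalid input at $.increments[0]: expected keys dx, dy, dz, wx, wy, wz
```

Run:
```python
from h import *
P=pose();c=eyes.capture('wrist');cv2.imwrite('pics/w1.png',c['frame'])
print(P[0].round(1),P[1].round(3).tolist(),P[2]['time_s'],P[2]['joints'],c['fx'],c['cx'],c['cy'],np.array(c['tool_from_camera']).round(3).tolist())
for l in ['pen','stand','stand_floor','green_spot']:
    for r in eyes.landmark_of('wrist',l)[:3]: print(l,round(r['p'],2),toworld(c,r['point'],P).round(1))
```

```text
[203.9 483.8 256.3] [[-0.922, 0.388, 0.0], [0.388, 0.922, 0.0], [-0.0, 0.0, -1.0]] 1.95 [ 9.48583292e-01  3.12899560e-01  1.49768423e+00 -5.09274280e-06
  1.33099057e+00 -2.23389290e-01] 327.24666774115224 277.58220544406345 208.7312608338754 [[0.001, -0.956, -0.292, 74.512], [1.0, 0.001, 0.0, -0.786], [-0.0, -0.292, 0.956, -117.737], [0.0, 0.0, 0.0, 1.0]]
stand 0.71 [302.3 197.6   2.3]
stand_floor 0.96 [302.4 196.3  15.8]
```

View pics/w1.png

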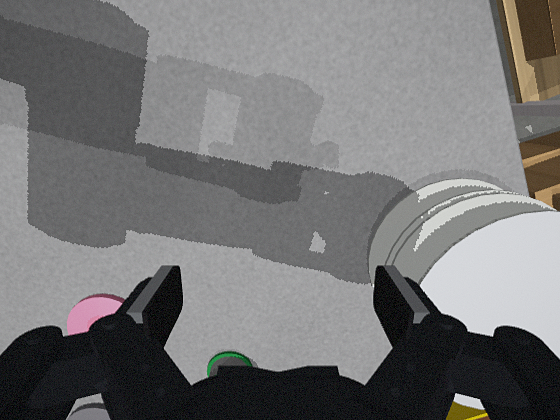

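Emit:
{"api": "step_arm", "payload": {
  "increments": [
    {"dx": -1,"dy": -0.7,"dz": 0,"wx": 0,"wy": 0,"wz": 0},
    {"dx": -1,"dy": -0.7,"dz": 0,"wx": 0,"wy": 0,"wz": 0},
    {"dx": -1,"dy": -0.7,"dz": 0,"wx": 0,"wy": 0,"wz": 0},
    {"dx": -1,"dy": -0.7,"dz": 0,"wx": 0,"wy": 0,"wz": 0},
    {"dx": -1,"dy": -0.7,"dz": 0,"wx": 0,"wy": 0,"wz": 0}
  ]
}}

```text
time_s: 2.7
eef_pos: [285.5, 353.6, 256.4]
ee_rot: [0.0, 0.198, 0.98, 0.0]
force: [0.6, 0.7, -0.0]
grip_width: 1.003
grip_force: 0.0
```

Emit:
{"api": "step_arm", "payload": {
  "increments": [
    {"dx": -1,"dy": -0.7,"dz": 0,"wx": 0,"wy": 0,"wz": 0},
    {"dx": -1,"dy": -0.7,"dz": 0,"wx": 0,"wy": 0,"wz": 0},
    {"dx": -1,"dy": -0.7,"dz": 0,"wx": 0,"wy": 0,"wz": 0},
    {"dx": -1,"dy": -0.7,"dz": 0,"wx": 0,"wy": 0,"wz": 0},
    {"dx": -1,"dy": -0.7,"dz": 0,"wx": 0,"wy": 0,"wz": 0}
  ]
}}

```text
time_s: 3.2
eef_pos: [366.8, 224.3, 256.5]
ee_rot: [0.0, 0.198, 0.98, 0.0]
force: [0.8, 1.0, -0.7]
grip_width: 0.998
grip_force: 0.0
```

Emit:
{"api": "step_arm", "payload": {
  "increments": [
    {"dx": -1,"dy": -0.7,"dz": 0,"wx": 0,"wy": 0,"wz": 0},
    {"dx": -1,"dy": -0.7,"dz": 0,"wx": 0,"wy": 0,"wz": 0},
    {"dx": -1,"dy": -0.7,"dz": 0,"wx": 0,"wy": 0,"wz": 0},
    {"dx": -1,"dy": -0.7,"dz": 0,"wx": 0,"wy": 0,"wz": 0},
    {"dx": 0,"dy": 0,"dz": 0,"wx": 0,"wy": 0,"wz": 0}
  ]
}}

```text
time_s: 3.7
eef_pos: [432.6, 119.8, 256.2]
ee_rot: [0.0, 0.2, 0.98, -0.0]
force: [-1.5, 0.5, 0.2]
grip_width: 0.998
grip_force: 0.0
```

Run:
```python
from h import *
P=pose();c=eyes.capture('wrist');cv2.imwrite('pics/w2.png',c['frame'])
print(P[0].round(1),P[1].round(3).tolist(),P[2]['time_s'],P[2]['joints'])
for l in ['pen','stand','stand_floor','green_spot']:
    for r in eyes.landmark_of('wrist',l)[:3]: print(l,round(r['p'],2),toworld(c,r['point'],P).round(1))
```

```text
[432.6 119.8 256.2] [[-0.92, 0.391, 0.0], [0.391, 0.92, -0.001], [-0.001, -0.0, -1.0]] 3.7 [ 8.47651645e-03  1.44161092e-01  1.71154640e+00 -5.53301735e-04
  1.28555109e+00 -1.16003256e+00]
stand 0.92 [475.3 -60.9  -3.8]
stand 0.67 [452.7  90.1   3.7]
stand 0.62 [303.4 199.3   0.6]
stand_floor 0.83 [450.8  93.5  18.8]
stand_floor 0.83 [307.2 197.6  17.6]
stand_floor 0.63 [472.4 -62.   20.8]
```

View pics/w2.png

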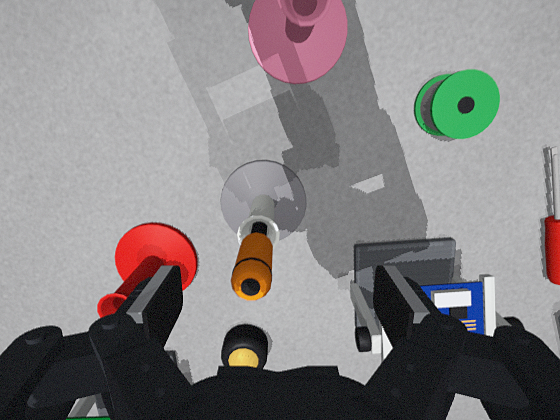

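Emit:
{"api": "step_arm", "payload": {
  "increments": [
    {"dx": -0.6,"dy": -0.36,"dz": 0,"wx": 0,"wy": 0,"wz": 0},
    {"dx": -0.6,"dy": -0.36,"dz": 0,"wx": 0,"wy": 0,"wz": 0},
    {"dx": 0,"dy": 0,"dz": 0.8,"wx": 0,"wy": 0,"wz": 0},
    {"dx": 0,"dy": 0,"dz": 0.8,"wx": 0,"wy": 0,"wz": 0},
    {"dx": 0,"dy": 0,"dz": 0,"wx": 0,"wy": 0,"wz": 0}
  ],
  "fingers": 60
}}

```text
time_s: 4.45
eef_pos: [450.6, 94.5, 214.5]
ee_rot: [-0.002, 0.198, 0.98, -0.0]
force: [0.1, 0.4, 0.8]
grip_width: 0.704
grip_force: 0.0
```

Run:
```python
from h import *
P=pose();c=eyes.capture('wrist');cv2.imwrite('pics/w3.png',c['frame'])
print(P[0].round(1),P[2]['time_s'],P[2]['grip_width'])
f=c['frame'];hsv=cv2.cvtColor(f,cv2.COLOR_BGR2HSV)
m=cv2.inRange(hsv,(5,150,60),(16,255,255));n,l,st,ce=cv2.connectedComponentsWithStats(m)
for i in range(1,n):
    if st[i,4]>300: print(st[i],ce[i])
T=np.array(c['tool_from_camera']);Ti=np.linalg.inv(T)
for tt in [(453.5,91.5,195),(453.5,91.5,136)]:
    q=P[1].T@(np.array(tt)-P[0]);k=Ti[:3,:3]@q+Ti[:3,3];print(q.round(1),c['fx']*k[0]/k[2]+c['cx'],c['fy']*k[1]/k[2]+c['cy'])
```

```text
[450.6  94.5 214.5] 4.45 0.7042301138466855
[ 250  218   52   84 2858] [276.04793562 258.39713086]
[-3.9 -1.7 19.5] 275.55923324760397 282.89417118919425
[-4.1 -1.6 78.5] 276.2312356433883 236.58990347375345
```

View pics/w3.png

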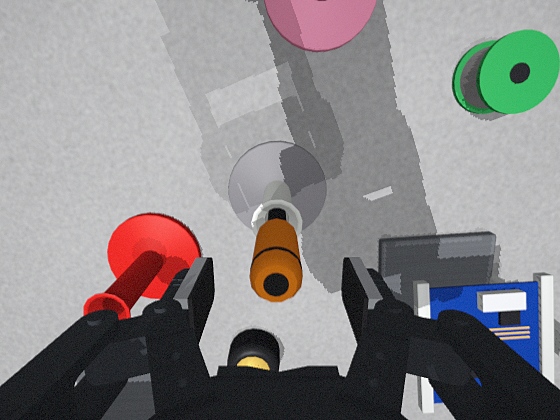

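Emit:
{"api": "step_arm", "payload": {
  "increments": [
    {"dx": -0.16,"dy": -0.07,"dz": 0,"wx": 0,"wy": 0,"wz": 0},
    {"dx": 0,"dy": 0,"dz": 0.87,"wx": 0,"wy": 0,"wz": 0},
    {"dx": 0,"dy": 0,"dz": 0.87,"wx": 0,"wy": 0,"wz": 0},
    {"dx": 0,"dy": 0,"dz": 0,"wx": 0,"wy": 0,"wz": 0},
    {"dx": 0,"dy": 0,"dz": 0,"wx": 0,"wy": 0,"wz": 0}
  ]
}}

```text
time_s: 5.0
eef_pos: [455.5, 90.7, 174.0]
ee_rot: [0.001, 0.198, 0.98, 0.0]
force: [0.6, 0.3, 0.6]
grip_width: 0.701
grip_force: 0.0
```

Emit:
{"api": "step_arm", "payload": {
  "increments": [
    {"dx": 0,"dy": 0,"dz": 0,"wx": 0,"wy": 0,"wz": 0},
    {"dx": 0,"dy": 0,"dz": 0,"wx": 0,"wy": 0,"wz": 0},
    {"dx": 0,"dy": 0,"dz": 0,"wx": 0,"wy": 0,"wz": 0},
    {"dx": 0,"dy": 0,"dz": 0,"wx": 0,"wy": 0,"wz": 0},
    {"dx": 0,"dy": 0,"dz": 0,"wx": 0,"wy": 0,"wz": 0}
  ],
  "fingers": 15,
  "squeeze": 40
}}

```text
time_s: 5.5
eef_pos: [455.5, 90.8, 173.8]
ee_rot: [0.001, 0.198, 0.98, 0.0]
force: [-1.4, 0.4, 6.3]
grip_width: 0.291
grip_force: 39.2
```

Emit:
{"api": "step_arm", "payload": {
  "increments": [
    {"dx": 0,"dy": 0,"dz": -0.6,"wx": 0,"wy": 0,"wz": 0},
    {"dx": 0,"dy": 0,"dz": -1,"wx": 0,"wy": 0,"wz": 0},
    {"dx": 0,"dy": 0,"dz": -1,"wx": 0,"wy": 0,"wz": 0},
    {"dx": 0,"dy": 0,"dz": -1,"wx": 0,"wy": 0,"wz": 0},
    {"dx": 0,"dy": 0,"dz": -1,"wx": 0,"wy": 0,"wz": 0}
  ]
}}

```text
time_s: 6.0
eef_pos: [454.7, 90.7, 288.9]
ee_rot: [-0.0, 0.198, 0.98, -0.0]
force: [1.1, -0.4, -1.8]
grip_width: 0.29
grip_force: 39.5
```

Emit:
{"api": "step_arm", "payload": {
  "increments": [
    {"dx": 0,"dy": 0,"dz": -1,"wx": 0,"wy": 0,"wz": 0},
    {"dx": 0,"dy": 0,"dz": -1,"wx": 0,"wy": 0,"wz": 0},
    {"dx": -0.8,"dy": -0.6,"dz": 0,"wx": 0,"wy": 0,"wz": 0},
    {"dx": -0.9,"dy": -0.7,"dz": 0,"wx": 0,"wy": 0,"wz": 0},
    {"dx": -0.9,"dy": -0.7,"dz": 0,"wx": 0,"wy": 0,"wz": 0}
  ]
}}

```text
time_s: 6.5
eef_pos: [495.7, 18.6, 338.0]
ee_rot: [0.0, 0.198, 0.98, -0.0]
force: [0.6, 0.0, -0.2]
grip_width: 0.292
grip_force: 39.5
```

Emit:
{"api": "step_arm", "payload": {
  "increments": [
    {"dx": -0.9,"dy": -0.7,"dz": 0,"wx": 0,"wy": 0,"wz": 0},
    {"dx": -0.9,"dy": -0.7,"dz": 0,"wx": 0,"wy": 0,"wz": 0},
    {"dx": -0.9,"dy": -0.7,"dz": 0,"wx": 0,"wy": 0,"wz": 0},
    {"dx": -0.9,"dy": -0.7,"dz": 0,"wx": 0,"wy": 0,"wz": 0},
    {"dx": -0.9,"dy": -0.7,"dz": 0,"wx": 0,"wy": 0,"wz": 0}
  ]
}}

```text
time_s: 7.0
eef_pos: [565.5, -106.0, 337.7]
ee_rot: [-0.0, 0.198, 0.98, 0.0]
force: [0.7, -0.3, -1.2]
grip_width: 0.293
grip_force: 39.5
```

Emit:
{"api": "step_arm", "payload": {
  "increments": [
    {"dx": -0.6,"dy": -0.4,"dz": 0,"wx": 0,"wy": 0,"wz": 0},
    {"dx": 0,"dy": 0,"dz": 0,"wx": 0,"wy": 0,"wz": 0},
    {"dx": 0,"dy": 0,"dz": 0,"wx": 0,"wy": 0,"wz": 0}
  ]
}}

```text
time_s: 7.3
eef_pos: [574.9, -119.8, 337.5]
ee_rot: [-0.0, 0.198, 0.98, 0.0]
force: [0.3, 0.6, -0.3]
grip_width: 0.292
grip_force: 39.5
```

Run:
```python
from h import *
for n in ['wrist','top','side']:
    P=pose();c=eyes.capture(n);cv2.imwrite(f'pics/{n}4.png',c['frame'])
    print(P[0].round(1),P[1].round(3).tolist(),P[2]['time_s'],P[2]['grip_width'])
    np.save(f'pics/{n}4.npy',dict(c,P0=P[0],P1=P[1]),allow_pickle=True)
    for l in ['pen','green_spot','vise_green','beam']:
        for r in eyes.landmark_of(n,l)[:2]: print(n,l,round(r['p'],2),toworld(c,r['point'],P).round(1))
```

```text
[ 574.9 -119.8  337.5] [[-0.921, 0.389, -0.001], [0.389, 0.921, 0.0], [0.001, 0.0, -1.0]] 7.3 0.29193822247840523
wrist pen 0.84 [ 573.2 -119.9  183.2]
wrist green_spot 0.96 [ 641.3 -194.1  110.8]
wrist green_spot 0.67 [ 573.5 -119.2  182.1]
wrist vise_green 0.79 [ 635.5 -178.     2.3]
[ 574.9 -119.3  338.2] [[-0.922, 0.388, 0.0], [0.388, 0.922, -0.0], [-0.0, 0.0, -1.0]] 7.55 0.28953115099688076
top pen 0.21 [ 642.  -192.9  107.1]
top green_spot 0.52 [ 640.1 -194.2  107.7]
top green_spot 0.28 [ 412.7 -326.8   -1.9]
top vise_green 0.63 [ 632.4 -182.8   -4.4]
[ 575.  -119.8  337.9] [[-0.922, 0.388, 0.0], [0.388, 0.922, -0.0], [-0.0, 0.0, -1.0]] 7.8 0.29298065855609534
side pen 0.74 [ 574.8 -119.5  183.9]
side green_spot 0.55 [ 643.3 -192.7  111.4]
side green_spot 0.48 [631.3 193.7 111.6]
side vise_green 0.92 [ 631.6 -181.7    0.9]
side beam 0.23 [4.329e+02 3.155e+02 3.000e-01]
```

View pics/wrist4.png

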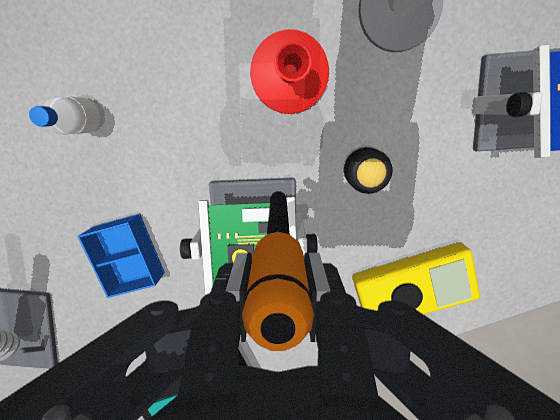

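Run:
```python
import cv2,numpy as np
a=cv2.imread('pics/side0.png')[170:250,325:405];b=cv2.imread('pics/top0.png')[98:178,325:405]
cv2.imwrite('pics/crop.png',np.hstack([cv2.resize(x,(400,400),interpolation=cv2.INTER_CUBIC) for x in(a,b)]))
```

```text
(no output)
```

View pics/crop.png

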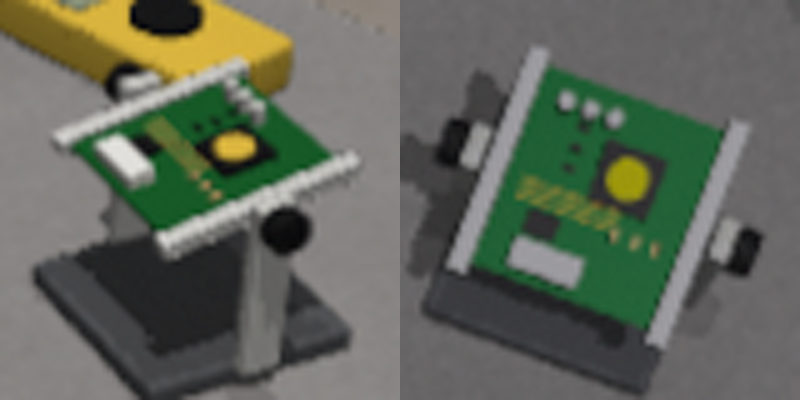

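Run:
```python
from h import *
from scipy.optimize import least_squares
C={n:np.load(f'pics/{n}4.npy',allow_pickle=True).item() for n in('side','top')}
o={'side':(325,170),'top':(325,98)}
px={'side':[(65,140),(242,70),(170,243),(352,160),(235,148)],'top':[(58,268),(140,52),(257,343),(340,125),(228,179)]}
uv={n:np.array(px[n])/5.-.4+o[n] for n in px}
def proj(c,X):
    k=X@np.array(c['R']).T+np.array(c['t']);return k[:,:2]/k[:,2:]*[c['fx'],c['fy']]+[c['cx'],c['cy']]
L=lambda w,h:np.array([[-56,w,h],[56,w,h],[-56,-w,h],[56,-w,h]])
def mod(p):
    x,y,yaw,t,w,h,dx,dy,dz=p
    R=Ro.from_euler('z',yaw)*Ro.from_euler('y',-t)
    return np.vstack([R.apply(L(w,h)),R.apply([[dx,dy,dz]])])+[x,y,100],R.as_matrix()[:,2]
def f(p):
    X,_=mod(p);return np.r_[np.concatenate([(proj(C[n],X)-uv[n]).ravel() for n in C]),(p[5]-5)*.1,(p[8]-6)*.1]
s=least_squares(f,[632,-182,-.35,.25,48,5,8,-5,6])
print(s.x.round(3),'res px',s.fun.round(2));cov=np.linalg.inv(s.jac.T@s.jac)
print('sd',np.sqrt(np.diag(cov))[:4].round(3)*.5)
X,n=mod(s.x);print('dot',X[4].round(1),'n',n.round(3))
for i in range(5):
    g=least_squares(lambda X:np.concatenate([(proj(C[k],X[None])-uv[k][i:i+1]).ravel() for k in C]),[632,-182,100]);print(g.x.round(1),g.cost.round(2))
```

```text
[ 6.33753e+02 -1.82654e+02 -3.40000e-01  1.14000e-01  4.95340e+01
  2.02200e+00  1.10690e+01 -9.78100e+00  5.87800e+00] res px [-2.5   0.4  -0.37 -0.02 -2.33  0.03  0.42  0.91 -0.86  0.21  0.9   0.08
  0.76 -1.16  0.88 -0.69  0.56 -1.74  0.59 -0.59 -0.3  -0.01]
sd [0.5835 0.4825 0.0065 0.014 ]
dot [ 640.2 -195.3  107.1] n [-0.107  0.038  0.994]
[ 600.7 -117.7   94.5] 2.48
[ 701.1 -154.   108.1] 0.69
[ 566.1 -211.6   94.2] 2.87
[ 665.3 -247.   112.1] 0.5
[ 640.2 -195.3  107.1] 0.74
```

Emit:
{"api": "step_arm", "payload": {
  "increments": [
    {"dx": -1,"dy": 0.8,"dz": 0,"wx": 0,"wy": 0,"wz": 0},
    {"dx": -1,"dy": 0.8,"dz": 0,"wx": 0,"wy": 0,"wz": 0},
    {"dx": -1,"dy": 0.8,"dz": 0,"wx": 0,"wy": 0,"wz": 0},
    {"dx": 0,"dy": 0,"dz": 0,"wx": 0,"wy": 0,"wz": 0},
    {"dx": 0,"dy": 0,"dz": 0,"wx": 0,"wy": 0,"wz": 0}
  ]
}}

```text
time_s: 8.55
eef_pos: [667.6, -93.7, 337.0]
ee_rot: [-0.001, 0.198, 0.98, -0.0]
force: [-0.8, -0.1, -0.7]
grip_width: 0.294
grip_force: 39.6
```

Run:
```python
from h import *
P=pose();c=eyes.capture('wrist');np.save('pics/w5.npy',dict(c,P0=P[0],P1=P[1]),allow_pickle=True)
print(P[0].round(1),P[1].round(3).tolist(),P[2]['time_s'])
for r in eyes.landmark_of('wrist','green_spot')[:2]: print(round(r['p'],2),toworld(c,r['point'],P).round(1))
cv2.imwrite('pics/w5.png',cv2.resize(c['frame'][70:250,60:300],(800,600),interpolation=cv2.INTER_CUBIC))
```

```text
[667.6 -93.7 337. ] [[-0.922, 0.388, -0.001], [0.388, 0.922, 0.0], [0.001, -0.0, -1.0]] 8.55
0.63 [ 639.6 -196.   107.7]
```

View pics/w5.png

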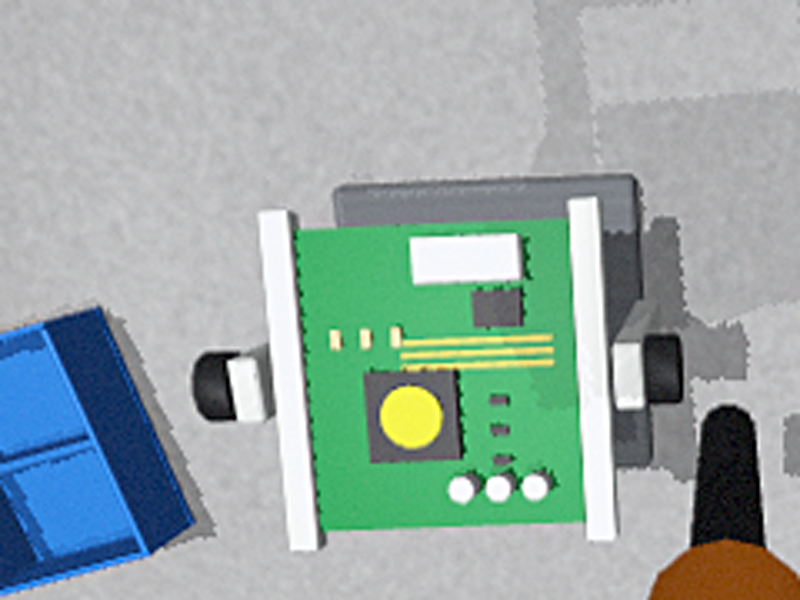

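Run:
```python
from h import *
from scipy.optimize import least_squares
C={n:np.load(f'pics/{n}.npy',allow_pickle=True).item() for n in('side4','top4','w5')}
w=C['w5'];T=np.array(w['tool_from_camera']);Rc=w['P1']@T[:3,:3];tc=w['P1']@T[:3,3]+w['P0'];w['R']=Rc.T;w['t']=-Rc.T@tc
o={'side4':(325,170,5),'top4':(325,98,5),'w5':(60,70,10/3)}
px={'side4':[(56,140),(242,70),(162,245),(352,160),(235,148)],'top4':[(58,268),(140,52),(257,343),(340,125),(228,179)],'w5':[(275,211),(305,549),(584,198),(603,539),(411,417)]}
uv={n:np.array(px[n])/o[n][2]-.4+o[n][:2] for n in px}
def proj(c,X):
    k=X@np.array(c['R']).T+np.array(c['t']);return k[:,:2]/k[:,2:]*[c['fx'],c['fy']]+[c['cx'],c['cy']]
L=lambda w,h:np.array([[-56,w,h],[56,w,h],[-56,-w,h],[56,-w,h]])
def mod(p):
    x,y,yaw,t,w,h,dx,dy,dz=p
    R=Ro.from_euler('z',yaw)*Ro.from_euler('y',-t)
    return np.vstack([R.apply(L(w,h)),R.apply([[dx,dy,dz]])])+[x,y,100],R.as_matrix()[:,2]
for S in(['side4','top4','w5'],['side4','w5'],['top4','w5'],['w5']):
    def f(p):
        X,_=mod(p);return np.r_[np.concatenate([(proj(C[n],X)-uv[n]).ravel()/(.6 if n=='w5' else 1) for n in S]),(p[5]-5)/4,(p[8]-6)/3,(p[0]-632.5)/3,(p[1]+182)/3]
    s=least_squares(f,[632,-182,-.35,.25,48,5,8,-5,6]);cov=np.linalg.inv(s.jac.T@s.jac)
    X,n=mod(s.x);print(S,s.x.round(3),'sd',np.sqrt(np.diag(cov))[2:4].round(3),'dot',X[4].round(1),'n',n.round(3))
    print(s.fun.round(1))
```

```text
['side4', 'top4', 'w5'] [ 6.33813e+02 -1.79770e+02 -3.97000e-01  5.90000e-02 -3.88950e+01
  1.23900e+01  1.33140e+01 -1.21220e+01  6.32700e+00] sd [0.005 0.017] dot [ 641.  -195.9  107.1] n [-0.054  0.023  0.998]
[ 15.8  12.8  19.1  14.7 -20.4 -24.2 -19.3 -18.5  -0.5   0.2  34.2  12.2
  36.5  11.8 -36.4 -15.9 -34.3 -15.6   0.9  -0.9  14.3  -5.6  14.7  -1.4
 -14.2   0.8 -17.4   3.5   0.1  -0.2   1.8   0.1   0.4   0.7]
['side4', 'w5'] [ 6.34409e+02 -1.80975e+02 -3.91000e-01  8.80000e-02 -4.58960e+01
  8.02000e+00  1.26180e+01 -1.13730e+01  6.10900e+00] sd [0.005 0.017] dot [ 641.2 -196.1  107.2] n [-0.081  0.033  0.996]
[ 17.8  16.6  21.1  17.1 -21.3 -23.5 -20.5 -18.8  -0.4   0.1   5.   -3.9
   5.   -1.3  -3.4   1.7  -7.2   3.   -0.    0.1   0.8   0.    0.6   0.3]
['top4', 'w5'] [ 6.31582e+02 -1.74943e+02 -4.02000e-01 -6.30000e-02 -4.02460e+01
  2.52520e+01  1.69360e+01 -1.60800e+01  6.41300e+00] sd [0.005 0.019] dot [ 641.2 -196.5  105.3] n [ 0.058 -0.025  0.998]
[ 34.1  10.6  35.8  11.4 -38.1 -18.3 -36.1 -16.6   1.   -0.8   5.7  -6.8
  14.1  -0.7 -10.4   0.3 -11.7   4.9   0.2  -0.3   5.1   0.1  -0.3   2.4]
['w5'] [ 6.34101e+02 -1.82396e+02 -3.58000e-01  1.68000e-01 -5.02110e+01
  2.41700e+00  1.23570e+01 -1.00540e+01  6.00000e+00] sd [0.006 0.026] dot [ 641.  -195.7  108. ] n [-0.157  0.059  0.986]
[-0.1 -0.3  0.1  0.4  0.1 -0.1 -0.2 -0.1  0.   0.  -0.6  0.   0.5 -0.1]
```

```bash
cat > fit.py <<'E'
from h import *
from scipy.optimize import least_squares
C={n:np.load(f'pics/{n}.npy',allow_pickle=True).item() for n in('side4','top4','w5')}
w=C['w5'];T=np.array(w['tool_from_camera']);Rc=w['P1']@T[:3,:3];tc=w['P1']@T[:3,3]+w['P0'];w['R']=Rc.T;w['t']=-Rc.T@tc
o={'side4':(325,170,5),'top4':(325,98,5),'w5':(60,70,10/3)}
px={'side4':[(56,140),(242,70),(162,245),(352,160),(235,148)],'top4':[(58,268),(140,52),(257,343),(340,125),(228,179)],'w5':[(584,198),(603,539),(275,211),(305,549),(411,417)]}
uv={n:np.array(px[n])/o[n][2]-.4+o[n][:2] for n in px}
def proj(c,X):
    k=X@np.array(c['R']).T+np.array(c['t']);return k[:,:2]/k[:,2:]*[c['fx'],c['fy']]+[c['cx'],c['cy']]
L=lambda w,h:np.array([[-56,w,h],[56,w,h],[-56,-w,h],[56,-w,h]])
def mod(p):
    x,y,yaw,t,w,h,dx,dy,dz=p
    R=Ro.from_euler('z',yaw)*Ro.from_euler('y',-t)
    return np.vstack([R.apply(L(w,h)),R.apply([[dx,dy,dz]])])+[x,y,100],R.as_matrix()[:,2]
for S in(['side4','top4','w5'],['side4','w5'],['top4','w5'],['w5']):
    def f(p):
        X,_=mod(p);return np.r_[np.concatenate([(proj(C[n],X)-uv[n]).ravel()/(.6 if n=='w5' else 1) for n in S]),(p[5]-5)/4,(p[8]-6)/3,(p[0]-632.5)/3,(p[1]+182)/3]
    s=least_squares(f,[632,-182,-.35,.25,48,5,8,-5,6]);cov=np.linalg.inv(s.jac.T@s.jac)
    X,n=mod(s.x);print(S,s.x.round(3),'sd',np.sqrt(np.diag(cov))[2:4].round(3),'dot',X[4].round(1),'n',n.round(3))
    print(s.fun.round(1))
E
python3 fit.py
```

```text
['side4', 'top4', 'w5'] [ 6.34023e+02 -1.82379e+02 -3.59000e-01  1.57000e-01  5.01870e+01
  2.20600e+00  1.22670e+01 -1.01210e+01  5.69800e+00] sd [0.005 0.018] dot [ 641.  -195.8  107.5] n [-0.146  0.055  0.988]
[-0.7  0.6 -0.  -0.9 -1.2  0.3  0.4  0.4 -0.5  0.   0.2 -0.5  1.  -1.8
  0.3 -0.4  1.1 -1.4  0.8 -1.   0.1 -0.2 -0.1 -0.3 -0.3 -0.5  0.5 -0.
  0.  -0.2 -0.7 -0.1  0.5 -0.1]
['side4', 'w5'] [ 6.34212e+02 -1.82466e+02 -3.60000e-01  1.55000e-01  5.01870e+01
  2.39500e+00  1.22740e+01 -1.01980e+01  5.68200e+00] sd [0.005 0.018] dot [ 641.2 -196.   107.5] n [-0.145  0.054  0.988]
[-0.6  0.5  0.  -1.  -1.1  0.2  0.5  0.4 -0.4  0.   0.1  0.2 -0.2  0.
 -0.4 -0.3  0.4  0.3 -0.1  0.1 -0.7 -0.1  0.6 -0.2]
['top4', 'w5'] [ 6.33875e+02 -1.82363e+02 -3.57000e-01  1.72000e-01  5.02430e+01
  1.97900e+00  1.23620e+01 -9.89700e+00  6.06700e+00] sd [0.006 0.025] dot [ 640.9 -195.5  108.1] n [-0.16   0.06   0.985]
[ 0.2 -0.4  0.9 -1.7  0.4 -0.3  1.1 -1.4  0.7 -1.   0.1 -0.4 -0.1 -0.5
  0.1 -0.5  0.1  0.1  0.1 -0.3 -0.8  0.   0.5 -0.1]
['w5'] [ 6.34101e+02 -1.82396e+02 -3.58000e-01  1.68000e-01  5.02110e+01
  2.41700e+00  1.23570e+01 -1.00540e+01  6.00000e+00] sd [0.006 0.026] dot [ 641.  -195.7  108. ] n [-0.157  0.059  0.986]
[ 0.1 -0.1 -0.2 -0.1 -0.1 -0.3  0.1  0.4 -0.  -0.  -0.6  0.   0.5 -0.1]
```

Emit:
{"api": "step_arm", "payload": {
  "increments": [
    {"dx": 0.13,"dy": -0.85,"dz": 0,"wx": 0,"wy": 0,"wz": 0},
    {"dx": 0.13,"dy": -0.85,"dz": 0,"wx": 0,"wy": 0,"wz": 0},
    {"dx": 0.13,"dy": -0.85,"dz": 0,"wx": 0,"wy": 0,"wz": 0},
    {"dx": 0.13,"dy": -0.85,"dz": 0,"wx": 0,"wy": 0,"wz": 0},
    {"dx": 0.13,"dy": -0.85,"dz": 0,"wx": 0,"wy": 0,"wz": 0}
  ]
}}

```text
time_s: 9.15
eef_pos: [609.8, -186.3, 338.9]
ee_rot: [0.001, 0.198, 0.98, -0.0]
force: [0.2, -0.4, 0.3]
grip_width: 0.292
grip_force: 39.6
```

Emit:
{"api": "step_arm", "payload": {
  "increments": [
    {"dx": 0,"dy": 0,"dz": 0,"wx": 0,"wy": -0.76,"wz": 0},
    {"dx": 0,"dy": 0,"dz": 0,"wx": 0,"wy": -0.76,"wz": 0},
    {"dx": 0,"dy": 0,"dz": 0,"wx": 0,"wy": 0,"wz": 0},
    {"dx": 0,"dy": 0,"dz": 0,"wx": 0,"wy": 0,"wz": 0}
  ]
}}

```text
time_s: 9.55
eef_pos: [610.5, -185.4, 338.8]
ee_rot: [0.078, 0.198, 0.977, -0.016]
force: [0.7, 0.3, -1.2]
grip_width: 0.292
grip_force: 39.6
```

```bash
cat > aim.py <<'E'
from h import *
from scipy.optimize import least_squares
C={}
P=pose();print(P[0].round(1),P[1].round(3).tolist(),P[2]['time_s'])
for n in('side','top','wrist'):
    C[n]=eyes.capture(n)
    for l in['pen','green_spot']:
        for r in eyes.landmark_of(n,l)[:1]: print(n,l,round(r['p'],2),toworld(C[n],r['point'],P).round(1))
np.save('pics/aim.npy',C,allow_pickle=True)
dot=np.array([641,-195.8,107.8]);t=.16;n=Ro.from_euler('zy',[-.358,-t]).as_matrix()[:,2]
tip=P[0]+P[1]@[.8,0,154]
print('tip',tip.round(1),'want',(dot+50*n).round(1),'move tool units',(P[1].T@(dot+50*n-tip)/25).round(2),'ang err tool',(P[1].T@np.cross(P[1][:,2],-n)*180/np.pi/6).round(2))
E
python3 aim.py
```

```text
[ 610.5 -185.4  338.8] [[-0.91, 0.389, 0.145], [0.384, 0.921, -0.061], [-0.158, -0.0, -0.987]] 9.55
side pen 0.63 [ 633.4 -195.7  185.8]
side green_spot 0.61 [ 645.7 -190.5  111.9]
top pen 0.52 [ 629.9 -191.7  188.4]
top green_spot 0.96 [ 643.8 -193.3  106.1]
wrist pen 0.66 [ 630.5 -194.3  185.6]
wrist green_spot 0.65 [ 641.4 -193.6  110.5]
tip [ 632.2 -194.6  186.6] want [ 633.  -195.8  157.2] move tool units [ 0.14 -0.03  1.17] ang err tool [-0.59  0.1  -0.  ]
```

Emit:
{"api": "step_arm", "payload": {
  "increments": [
    {"dx": 0.08,"dy": 0.05,"dz": 0.58,"wx": 0,"wy": 0,"wz": 0},
    {"dx": 0.08,"dy": 0.05,"dz": 0.58,"wx": 0,"wy": 0,"wz": 0},
    {"dx": 0,"dy": 0,"dz": 0,"wx": 0,"wy": 0,"wz": 0},
    {"dx": 0,"dy": 0,"dz": 0,"wx": 0,"wy": 0,"wz": 0},
    {"dx": 0,"dy": 0,"dz": 0,"wx": 0,"wy": 0,"wz": 0}
  ]
}}

```text
time_s: 10.5
eef_pos: [613.0, -183.5, 309.6]
ee_rot: [0.079, 0.197, 0.977, -0.016]
force: [0.2, 0.5, -1.0]
grip_width: 0.292
grip_force: 39.6
```

```bash
sed -i "s/'zy'/'ZY'/; s/641,-195.8,107.8/641,-195.3,108/" aim.py
cat >> aim.py <<'E'
a=C['side']['frame'][120:240,310:430];b=C['top']['frame'][78:198,305:425]
cv2.imwrite('pics/aim.png',np.hstack([cv2.resize(x,(400,400),interpolation=cv2.INTER_CUBIC) for x in(a,b)]))
E
python3 aim.py
```

```text
[ 613.  -183.5  309.6] [[-0.91, 0.388, 0.147], [0.383, 0.922, -0.062], [-0.16, -0.0, -0.987]] 10.5
side pen 0.74 [ 637.3 -192.6  155.4]
side green_spot 0.72 [ 644.  -195.6  107.1]
top pen 0.4 [ 628.7 -192.7  154.5]
top green_spot 0.56 [ 638.  -191.8  107.6]
wrist green_spot 0.96 [ 641.8 -195.9  110.8]
tip [ 635.  -192.8  157.5] want [ 633.5 -192.5  157.4] move tool units [ 0.06 -0.01 -0.01] ang err tool [-0.06  0.01  0.  ]
```

View pics/aim.png

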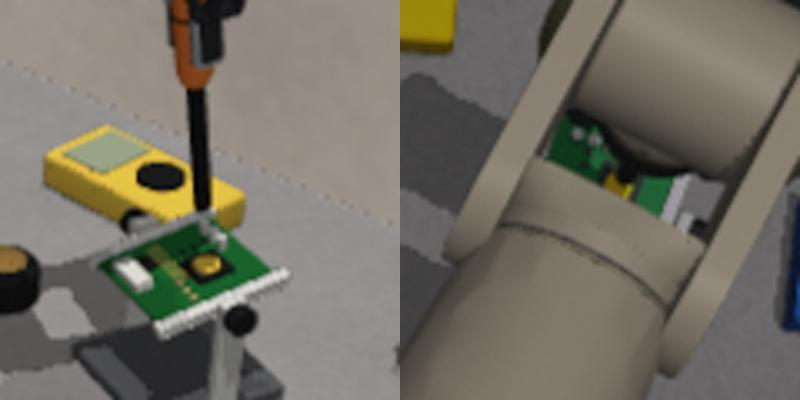

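Emit:
{"api": "step_arm", "payload": {
  "increments": [
    {"dx": 0.05,"dy": 0,"dz": 0,"wx": 0,"wy": 0,"wz": 0},
    {"dx": 0,"dy": 0,"dz": 0,"wx": 0,"wy": 0,"wz": 0},
    {"dx": 0,"dy": 0,"dz": 0,"wx": 0,"wy": 0,"wz": 0},
    {"dx": 0,"dy": 0,"dz": 0,"wx": 0,"wy": 0,"wz": 0},
    {"dx": 0,"dy": 0,"dz": 0,"wx": 0,"wy": 0,"wz": 0}
  ]
}}

```text
time_s: 11.45
eef_pos: [611.7, -182.9, 308.3]
ee_rot: [0.078, 0.197, 0.977, -0.016]
force: [0.7, 0.6, -1.8]
grip_width: 0.291
grip_force: 39.6
```

Emit:
{"api": "step_arm", "payload": {
  "increments": [
    {"dx": 0,"dy": 0,"dz": 0,"wx": 0,"wy": 0,"wz": 0},
    {"dx": 0,"dy": 0,"dz": 0,"wx": 0,"wy": 0,"wz": 0},
    {"dx": 0,"dy": 0,"dz": 0,"wx": 0,"wy": 0,"wz": 0},
    {"dx": 0,"dy": 0,"dz": 0,"wx": 0,"wy": 0,"wz": 0},
    {"dx": 0,"dy": 0,"dz": 0,"wx": 0,"wy": 0,"wz": 0}
  ]
}}

```text
time_s: 11.95
eef_pos: [611.7, -182.9, 308.3]
ee_rot: [0.078, 0.197, 0.977, -0.016]
force: [-0.8, -0.7, -0.3]
grip_width: 0.294
grip_force: 39.6
```

Emit:
{"api": "step_arm", "payload": {
  "increments": [
    {"dx": 0,"dy": 0,"dz": 0,"wx": 0,"wy": 0,"wz": 0},
    {"dx": 0,"dy": 0,"dz": 0,"wx": 0,"wy": 0,"wz": 0},
    {"dx": 0,"dy": 0,"dz": 0,"wx": 0,"wy": 0,"wz": 0},
    {"dx": 0,"dy": 0,"dz": 0,"wx": 0,"wy": 0,"wz": 0},
    {"dx": 0,"dy": 0,"dz": 0,"wx": 0,"wy": 0,"wz": 0}
  ]
}}

```text
time_s: 12.45
eef_pos: [611.7, -182.9, 308.3]
ee_rot: [0.078, 0.197, 0.977, -0.016]
force: [0.2, -0.6, -0.6]
grip_width: 0.294
grip_force: 39.6
```

```bash
python3 aim.py
python3 - <<'E'
import numpy as np,cv2
C=np.load('pics/aim.npy',allow_pickle=True).item();f=C['wrist']['frame']
print(cv2.imwrite('pics/wa.png',f))
E
```

```text
[ 611.7 -182.9  308.3] [[-0.91, 0.388, 0.146], [0.383, 0.922, -0.062], [-0.159, 0.0, -0.987]] 12.45
side pen 0.74 [ 633.4 -190.4  155.1]
side green_spot 0.88 [ 644.9 -193.4  108.5]
top pen 0.51 [ 628.7 -190.8  156.1]
top green_spot 0.56 [ 639.3 -194.2  110.5]
wrist pen 0.9 [ 632.8 -188.4  156.3]
wrist green_spot 0.93 [ 641.1 -194.8  106.9]
tip [ 633.4 -192.   156.2] want [ 633.5 -192.5  157.4] move tool units [-0.02 -0.02 -0.05] ang err tool [-0.06 -0.01  0.  ]
True
```

View pics/wa.png

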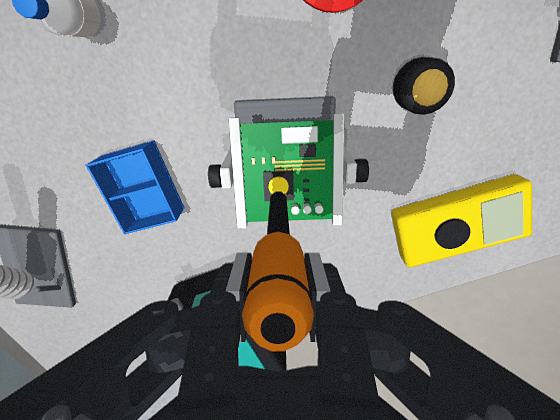

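Emit:
{"api": "step_arm", "payload": {
  "increments": [
    {"dx": 0,"dy": 0,"dz": 0,"wx": 0,"wy": 0,"wz": 0},
    {"dx": 0,"dy": 0,"dz": 0,"wx": 0,"wy": 0,"wz": 0},
    {"dx": 0,"dy": 0,"dz": 0,"wx": 0,"wy": 0,"wz": 0},
    {"dx": 0,"dy": 0,"dz": 0,"wx": 0,"wy": 0,"wz": 0},
    {"dx": 0,"dy": 0,"dz": 0,"wx": 0,"wy": 0,"wz": 0}
  ]
}}

```text
time_s: 13.4
eef_pos: [611.7, -182.9, 308.3]
ee_rot: [0.078, 0.197, 0.977, -0.016]
force: [0.0, -0.0, -0.9]
grip_width: 0.292
grip_force: 39.6
```

Emit:
{"api": "step_arm", "payload": {
  "increments": [
    {"dx": 0,"dy": 0,"dz": 0,"wx": 0,"wy": 0,"wz": 0},
    {"dx": 0,"dy": 0,"dz": 0,"wx": 0,"wy": 0,"wz": 0},
    {"dx": 0,"dy": 0,"dz": 0,"wx": 0,"wy": 0,"wz": 0},
    {"dx": 0,"dy": 0,"dz": 0,"wx": 0,"wy": 0,"wz": 0},
    {"dx": 0,"dy": 0,"dz": 0,"wx": 0,"wy": 0,"wz": 0}
  ]
}}

```text
time_s: 13.9
eef_pos: [611.7, -182.8, 308.3]
ee_rot: [0.078, 0.197, 0.977, -0.016]
force: [0.7, 0.0, -0.9]
grip_width: 0.293
grip_force: 39.6
```

Emit:
{"api": "step_arm", "payload": {
  "increments": [
    {"dx": 0,"dy": 0,"dz": 0,"wx": 0,"wy": 0,"wz": 0},
    {"dx": 0,"dy": 0,"dz": 0,"wx": 0,"wy": 0,"wz": 0},
    {"dx": 0,"dy": 0,"dz": 0,"wx": 0,"wy": 0,"wz": 0},
    {"dx": 0,"dy": 0,"dz": -0.7,"wx": 0,"wy": 0,"wz": 0},
    {"dx": 0,"dy": 0,"dz": -0.7,"wx": 0,"wy": 0,"wz": 0}
  ]
}}

```text
time_s: 14.4
eef_pos: [606.4, -180.6, 343.0]
ee_rot: [0.077, 0.197, 0.977, -0.016]
force: [-0.3, 0.6, -0.7]
grip_width: 0.289
grip_force: 39.6
```

Emit:
{"api": "step_arm", "payload": {
  "increments": [
    {"dx": 0,"dy": 0,"dz": 0,"wx": 0,"wy": 0.76,"wz": 0},
    {"dx": 0,"dy": 0,"dz": 0,"wx": 0,"wy": 0.76,"wz": 0},
    {"dx": 0,"dy": 0,"dz": 0,"wx": 0,"wy": 0,"wz": 0},
    {"dx": 0,"dy": 0,"dz": 0,"wx": 0,"wy": 0,"wz": 0}
  ]
}}

```text
time_s: 14.8
eef_pos: [606.8, -180.8, 342.4]
ee_rot: [0.001, 0.198, 0.98, -0.0]
force: [0.7, -0.2, -1.1]
grip_width: 0.292
grip_force: 39.6
```

```bash
cat > back.py <<'E'
from h import *
P=pose();print(P[0].round(1),P[1].round(4).tolist(),P[2]['time_s'])
print((P[1].T@(np.array([455.2,90.8,173.8])-P[0])/25).round(2))
z=P[1][:,2];print('lvl units',(P[1].T@np.cross(z,[0,0,-1])*180/np.pi/6).round(2))
E
python3 back.py
```

```text
[ 606.8 -180.8  342.4] [[-0.9215, 0.3883, 0.0012], [0.3883, 0.9215, -0.0004], [-0.0013, 0.0001, -1.0]] 14.8
[9.81 7.66 6.73]
lvl units [0.   0.01 0.  ]
```

Emit:
{"api": "step_arm", "payload": {
  "increments": [
    {"dx": 0.98,"dy": 0.77,"dz": 0,"wx": 0,"wy": 0,"wz": 0},
    {"dx": 0.98,"dy": 0.77,"dz": 0,"wx": 0,"wy": 0,"wz": 0},
    {"dx": 0.98,"dy": 0.77,"dz": 0,"wx": 0,"wy": 0,"wz": 0},
    {"dx": 0.98,"dy": 0.77,"dz": 0,"wx": 0,"wy": 0,"wz": 0},
    {"dx": 0.98,"dy": 0.77,"dz": 0,"wx": 0,"wy": 0,"wz": 0}
  ]
}}

```text
time_s: 15.3
eef_pos: [529.9, -43.2, 343.1]
ee_rot: [0.001, 0.198, 0.98, -0.0]
force: [0.5, 0.4, -0.2]
grip_width: 0.289
grip_force: 39.6
```

Emit:
{"api": "step_arm", "payload": {
  "increments": [
    {"dx": 0.98,"dy": 0.76,"dz": 0,"wx": 0,"wy": 0,"wz": 0},
    {"dx": 0.98,"dy": 0.76,"dz": 0,"wx": 0,"wy": 0,"wz": 0},
    {"dx": 0.98,"dy": 0.76,"dz": 0,"wx": 0,"wy": 0,"wz": 0},
    {"dx": 0.98,"dy": 0.76,"dz": 0,"wx": 0,"wy": 0,"wz": 0},
    {"dx": 0.98,"dy": 0.76,"dz": 0,"wx": 0,"wy": 0,"wz": 0}
  ]
}}

```text
time_s: 15.8
eef_pos: [453.8, 91.8, 343.0]
ee_rot: [0.001, 0.198, 0.98, 0.0]
force: [-0.0, 0.4, -1.0]
grip_width: 0.288
grip_force: 39.6
```

Emit:
{"api": "step_arm", "payload": {
  "increments": [
    {"dx": 0,"dy": 0,"dz": 0.8,"wx": 0,"wy": 0,"wz": 0},
    {"dx": 0,"dy": 0,"dz": 0.8,"wx": 0,"wy": 0,"wz": 0},
    {"dx": 0,"dy": 0,"dz": 0.8,"wx": 0,"wy": 0,"wz": 0},
    {"dx": 0,"dy": 0,"dz": 0,"wx": 0,"wy": 0,"wz": 0},
    {"dx": 0,"dy": 0,"dz": 0,"wx": 0,"wy": 0,"wz": 0}
  ]
}}

```text
time_s: 16.3
eef_pos: [454.9, 90.7, 283.7]
ee_rot: [0.001, 0.198, 0.98, 0.0]
force: [0.2, -0.5, -0.0]
grip_width: 0.292
grip_force: 39.6
```

```bash
cat >> back.py <<'E'
ims=[]
for n in('side','wrist','top'):
    c=eyes.capture(n);
    for l in['pen','stand','stand_floor']:
        for r in eyes.landmark_of(n,l)[:3]:
            X=toworld(c,r['point'],P)
            if abs(X[1]-91)<40: print(n,l,round(r['p'],2),X.round(1))
    if n=='side': a=cv2.resize(c['frame'][120:240,180:300],(400,400),interpolation=cv2.INTER_CUBIC)
    if n=='wrist': b=cv2.resize(c['frame'][130:290,200:360],(400,400),interpolation=cv2.INTER_CUBIC)
cv2.imwrite('pics/back.png',np.hstack([a,b]))
E
python3 back.py
```

```text
[454.9  90.7 283.7] [[-0.9215, 0.3883, 0.0017], [0.3883, 0.9215, -0.0], [-0.0016, 0.0007, -1.0]] 16.3
[-0.    0.    4.39]
lvl units [0.01 0.02 0.  ]
side pen 0.52 [454.6  89.7 130.5]
side stand 0.84 [4.538e+02 9.240e+01 2.000e-01]
side stand_floor 0.68 [456.9  87.9  21.9]
wrist pen 0.93 [454.4  93.  126.6]
wrist stand 0.67 [452.3  94.    1.5]
wrist stand_floor 0.57 [454.3  93.9  21. ]
top stand 0.61 [452.6  96.6  -2. ]
top stand_floor 0.93 [452.4  93.2  15.3]
```

View pics/back.png

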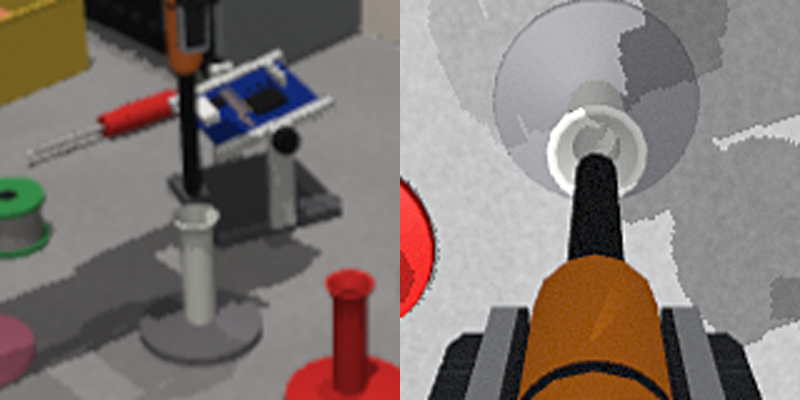

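Emit:
{"api": "step_arm", "payload": {
  "increments": [
    {"dx": 0,"dy": 0,"dz": 0.4,"wx": 0,"wy": 0,"wz": 0},
    {"dx": 0,"dy": 0,"dz": 0.4,"wx": 0,"wy": 0,"wz": 0},
    {"dx": 0,"dy": 0,"dz": 0.4,"wx": 0,"wy": 0,"wz": 0},
    {"dx": 0,"dy": 0,"dz": 0.4,"wx": 0,"wy": 0,"wz": 0},
    {"dx": 0,"dy": 0,"dz": 0,"wx": 0,"wy": 0,"wz": 0}
  ]
}}

```text
time_s: 17.4
eef_pos: [454.5, 90.7, 241.3]
ee_rot: [-0.001, 0.198, 0.98, -0.0]
force: [-0.0, -0.3, -0.8]
grip_width: 0.295
grip_force: 39.6
```

Emit:
{"api": "step_arm", "payload": {
  "increments": [
    {"dx": 0,"dy": 0,"dz": 0.5,"wx": 0,"wy": 0,"wz": 0},
    {"dx": 0,"dy": 0,"dz": 0.5,"wx": 0,"wy": 0,"wz": 0},
    {"dx": 0,"dy": 0,"dz": 0.5,"wx": 0,"wy": 0,"wz": 0},
    {"dx": 0,"dy": 0,"dz": 0.5,"wx": 0,"wy": 0,"wz": 0},
    {"dx": 0,"dy": 0,"dz": 0,"wx": 0,"wy": 0,"wz": 0}
  ]
}}

```text
time_s: 17.9
eef_pos: [454.6, 90.7, 191.8]
ee_rot: [-0.001, 0.198, 0.98, -0.0]
force: [0.9, 0.3, -1.0]
grip_width: 0.292
grip_force: 39.6
```

Emit:
{"api": "step_arm", "payload": {
  "increments": [
    {"dx": 0,"dy": 0,"dz": 0.3,"wx": 0,"wy": 0,"wz": 0},
    {"dx": 0,"dy": 0,"dz": 0.3,"wx": 0,"wy": 0,"wz": 0},
    {"dx": 0,"dy": 0,"dz": 0.1,"wx": 0,"wy": 0,"wz": 0},
    {"dx": 0,"dy": 0,"dz": 0,"wx": 0,"wy": 0,"wz": 0},
    {"dx": 0,"dy": 0,"dz": 0,"wx": 0,"wy": 0,"wz": 0}
  ]
}}

```text
time_s: 18.4
eef_pos: [455.2, 90.7, 175.6]
ee_rot: [0.0, 0.198, 0.98, 0.0]
force: [0.4, 0.6, -0.8]
grip_width: 0.295
grip_force: 39.6
```

Emit:
{"api": "step_arm", "payload": {
  "increments": [
    {"dx": 0,"dy": 0,"dz": 0.06,"wx": 0,"wy": 0,"wz": 0},
    {"dx": 0,"dy": 0,"dz": 0.06,"wx": 0,"wy": 0,"wz": 0},
    {"dx": 0,"dy": 0,"dz": 0,"wx": 0,"wy": 0,"wz": 0}
  ]
}}

```text
time_s: 18.7
eef_pos: [455.8, 90.6, 173.8]
ee_rot: [0.001, 0.198, 0.98, 0.0]
force: [-2.0, 0.1, 11.8]
grip_width: 0.293
grip_force: 40.7
```

Emit:
{"api": "step_arm", "payload": {
  "increments": [
    {"dx": 0,"dy": 0,"dz": 0.03,"wx": 0,"wy": 0,"wz": 0},
    {"dx": 0,"dy": 0,"dz": 0,"wx": 0,"wy": 0,"wz": 0},
    {"dx": 0,"dy": 0,"dz": 0,"wx": 0,"wy": 0,"wz": 0}
  ]
}}

```text
time_s: 19.0
eef_pos: [456.0, 90.5, 173.7]
ee_rot: [0.002, 0.198, 0.98, 0.0]
force: [-3.2, -0.3, 16.2]
grip_width: 0.29
grip_force: 41.4
```

Emit:
{"api": "step_arm", "payload": {
  "increments": [
    {"dx": 0,"dy": 0,"dz": 0,"wx": 0,"wy": 0,"wz": 0},
    {"dx": 0,"dy": 0,"dz": 0,"wx": 0,"wy": 0,"wz": 0},
    {"dx": 0,"dy": 0,"dz": 0,"wx": 0,"wy": 0,"wz": 0},
    {"dx": 0,"dy": 0,"dz": 0,"wx": 0,"wy": 0,"wz": 0},
    {"dx": 0,"dy": 0,"dz": 0,"wx": 0,"wy": 0,"wz": 0}
  ],
  "fingers": 65
}}

```text
time_s: 19.5
eef_pos: [455.0, 90.7, 171.5]
ee_rot: [-0.0, 0.198, 0.98, -0.0]
force: [-0.6, 0.1, 0.1]
grip_width: 0.764
grip_force: 0.0
```

Emit:
{"api": "step_arm", "payload": {
  "increments": [
    {"dx": 0,"dy": 0,"dz": -0.5,"wx": 0,"wy": 0,"wz": 0},
    {"dx": 0,"dy": 0,"dz": -0.9,"wx": 0,"wy": 0,"wz": 0},
    {"dx": 0,"dy": 0,"dz": -1,"wx": 0,"wy": 0,"wz": 0},
    {"dx": 0,"dy": 0,"dz": -1,"wx": 0,"wy": 0,"wz": 0},
    {"dx": 0,"dy": 0,"dz": 0,"wx": 0,"wy": 0,"wz": 0}
  ]
}}

```text
time_s: 20.0
eef_pos: [456.1, 90.6, 259.4]
ee_rot: [0.003, 0.198, 0.98, 0.0]
force: [0.9, -0.9, 0.2]
grip_width: 0.76
grip_force: 0.0
```

```bash
sed -i 's/back.png/end.png/' back.py; python3 back.py
```

```text
[456.1  90.6 259.4] [[-0.9216, 0.3882, 0.0056], [0.3882, 0.9216, -0.0004], [-0.0053, 0.0018, -1.0]] 20.0
[ 0.05 -0.01  3.43]
lvl units [0.02 0.05 0.  ]
side stand 0.62 [452.   91.9  -0.7]
side stand_floor 0.6 [456.7  92.8  18.8]
wrist pen 0.58 [457.2  90.   22.3]
wrist stand 0.67 [457.   91.1   3. ]
wrist stand_floor 0.75 [458.8  91.4  25. ]
wrist stand_floor 0.63 [454.4  94.6  23.1]
top pen 0.43 [449.6  91.   19.3]
top stand 0.69 [451.   92.6  -4. ]
```

View pics/end.png

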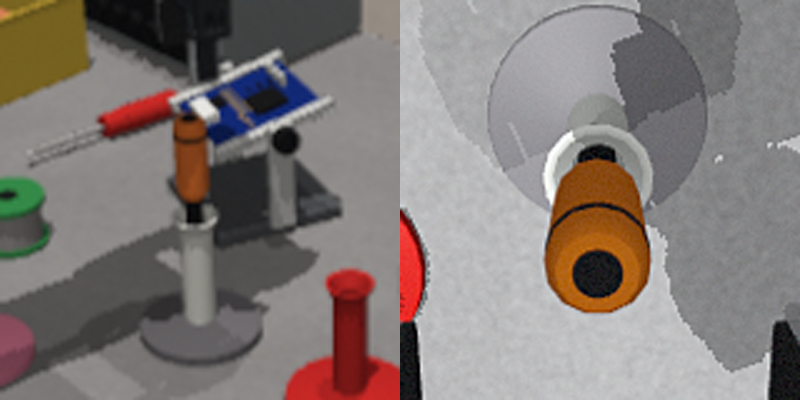

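The pen stands fully seated in its white tube (handle at about (190,165) in the left half of the crop), and the gripper is clear above it.

```bash
python3 -c "
from rig import finish_job
print(finish_job())"
```

```text
the job is handed in; nothing more can be done
None
```

The pen was aimed at the yellow dot from about 5 cm, squarely to within an estimated 1–2°, and held still for over two seconds. It was then pushed back down to the floor of its white tube and released, and the job was handed in at about 20 s with no contact with the board or holder seen.

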